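# Set the depth stop to a forged blank and lock it

### The arm

A 6-joint arm with a two-finger parallel gripper is mounted at the origin on the work surface. World frame = base frame: x ahead of the robot, y to its left, z up, the work surface at z = 0. Lengths are in m, angles in rad, forces in N, time in s.
With the tool pointing down it reaches from about 0.225 to 0.875 m from the base axis. Payload 3.4 kg.
Tool frame: the origin (TCP) lies between the finger pads; the fingertips stand 14 mm ahead of it and the grasp point (between the pads) lies 5 mm behind it; z points along the fingers, y is the direction in which the jaws open and shut (so a half turn about z gives the same grasp; the last joint's range is limited). The gripper opens to 85 mm and grips with 20 to 120 N. Pads are 22 mm wide; open, the fingers measure 114 mm over their backs; the gripper's body (76 mm by 85 mm) begins 54 mm behind the grasp point. The pads swing forward as they close: fully open they stand 13 mm farther back than shut.
Start: joints at [-1.251, 0.276, 1.505, -0, 1.361, -0.121], TCP at [0.245, -0.52, 0.245] pointing down, gripper open.
Joint ranges: [-2.89, 2.89], [-0.75, 2.08], [0.22, 2.7], [-1.18, 4.32], [0.11, 2.71], [-2.7, 2.7]. Speed limits (rad/s): [2.57, 2.57, 3.14, 3.14, 3.14, 3.14].

### API

Orientations are given as a 3x3 rotation matrix whose columns are the frame's x, y, z axes.
In Python, from cell import arm gives the robot as it stands.
- The arm moves only by the tool send_rows, never from a script. Its argument "increments" is a list of rows, each a list of 7 numbers: the shift along the tool's x, y, z in mm, then the turn, a rotation vector about the tool's x, y, z in degrees, then the opening, from 0 (shut) to 1 (fully open). A call has 1 to 8 rows; each row shifts and turns the commanded pose from where the row before left it, along the tool's axes as they then stand; what a row does not reach is not made up. A row lasts 1/10 s, in which the tool goes at most 50 mm and 8.59 degrees, less where a joint would pass 70% of its speed; a pose out of reach is approached as far as the arm can. A call with a gripper value outside its range is refused whole. The fingers move at their own pace and stop on an object; "newtons" is the grip in N (left out, the last holds). Time passes only in rows, so rows that do not move let the fingers close. It gives the time, the measured TCP pose, the force and the opening at its end, in the units of the state.
- arm.sense(): the state, without advancing time (a new reading comes with each control period).
- arm.read_camera(name): name is "scene" or "top"; returns (picture, depth): 384x512x3 uint8, red, green, blue; 384x512 float32, m along the optical axis (not along the pixel's ray), 0 where there is no reading.
- arm.camera_model(name): a dict with "mtx" (3x3 intrinsics, pixels), "dist" ([k1, k2, p1, p2, k3] as OpenCV has them; the pictures are not rectified), "view" (4x4, takes a point from world to camera coordinates). Camera axes: x right, y up, looking along -z (the intrinsics and any distortion apply to the point x, -y, -z); pixel columns grow to the right and rows downward; lengths in m; the calibration is good to about 2 mm. A picture is of the moment at which its call begins. camera_model takes no time and is no camera call.
- arm.finish_job(): hands the job in, once; it reports no verdict.
The state is a dict: "t": time; "qpos": joint angles; "qvel": joint speeds; "effort": joint torques, N m; "position": TCP position; "ee_rot": TCP orientation; "wrist_force": force on the tool from outside, world axes, zero at the start; "ft_torque": the same for the moment, N m; "grip_width": finger opening in m.
Only numpy, scipy, OpenCV 4.12 (cv2) and the standard library are available. Lean on these libraries where they do the work, as an engineer would, in place of code of your own. Each camera call takes 0.05 s, during which the arm holds its last target.

### The job

On the small stop stand, gently lower the depth rod until its foot rests on the brass blank lying under it, without pressing hard or shifting the blank, and then swing the red-handled clamp lever all the way round to lock the rod there. Leave the other things on the bench alone.

Things in the scene. Friction and masses are not known exactly. Their poses are not given: they have to be found in the camera images.
- stand: Fixed stop stand. Origin at the underside centre of its grey base plate (180 x 180 x 20 mm high). Its +x axis points from the rod to the steel column (60 mm behind the origin, 149 mm high), +y is the clamp's side. A dark steel arm, 98 to 128 mm above the bench, carries the depth rod on a vertical axis at x = -30 mm, y = 0 of this frame.
- stop: Depth rod: vertical steel rod, 12 mm diameter, 142 mm long with its brass cap (28 mm diameter, 16 mm high). Origin at the lowest point of its round foot, 88 mm above the bench at its highest. It slides vertically, 66 mm of travel, and stays where it is left; clamp open, it takes about 2 N to push down and 4 N to lift. With the clamp shut it is held much more firmly.
- stop_top (a point): Centre of the flat top of the rod's brass cap, 142 mm above the foot.
- blank: Hand-forged brass bar lying loose on the stand's base under the rod, 110 mm long (its y axis), 36 mm wide, 0.5 to 0.9 kg. Origin at the centre of its underside. Its top slopes and is hand-made: the thickness is between 11 and 37 mm depending on the place, so the height under the rod has to be found by touch. Pressing it with over 15 N through the rod marks it; so does landing at over 15 mm/s.
- clamp (a joint): Angle of the clamp lever, rad: 0 open (lever points along the stand's -x), growing clockwise seen from above, 1.5 at its end stop (lever points nearly to the stand's +y), where its cam grips the rod. Starts at 0 to 0.3. Stiff: about 3 N at the handle, more from about 1.2 on where the cam bites; it stays where it is left. Fully shut is past 1.35.
- clamp_grip (a point): Middle of the upright red cylindrical handle at the lever's end: 16 mm diameter, 38 mm tall, its top 10.5 mm above this point (174.5 mm above the bench), its bottom 136.5 mm above the bench. It stands 85 mm from the lever's pivot.
- clamp_pivot (a point): Top of the vertical pivot of the clamp lever, on the arm, 30 mm from the rod's axis to the stand's +y, 138.5 mm above the bench. The flat lever lies 126.5 to 134.5 mm above the bench.
- spare_blank: Second brass blank of the same form, lying on the bench; to be left alone.
- tape_roll: Roll of brown tape lying flat, 90 mm diameter, 22 mm high; leave alone. Origin under its centre.
- hammer: Hammer lying on the bench, 260 mm long along its x axis; leave alone.
- driver: Screwdriver lying on the bench, 200 mm long along its x axis; leave alone.
- scrap_cup: White cup, 70 mm across, 60 mm high; leave alone.
- pliers: Blue-handled pliers lying on the bench, 130 mm long along their x axis; leave alone.
- punch_block: Steel block 60 x 60 x 30 mm; leave alone.
Mind the look-alikes: they are no part of the job. Leave any pink or turquoise look-alike of the blank alone.

How it is judged:
On the way, in this order (a step that is already met when the one before it is completed fails the run):
1. the rod's foot rests on the blank while the clamp is still open (short of 0.7 rad) (contact force between stop and blank above 0.3 N and value of joint clamp below 0.7 rad), for 0.2 s.
2. the clamp is shut (past 1.35 rad) with the foot still on the blank (value of joint clamp above 1.35 rad and contact force between stop and blank above 0.3 N), for 0.2 s.
At the end, for the whole second after the job is handed in: The clamp lever is shut (past 1.35 rad) and stays so, the rod's foot rests on the blank (more than 0.3 N), and the blank lies within 6 mm of where it started (all of step 2 and distance of blank from where it was at the start of the episode below 0.006 m); the robot touches nothing.
It fails at once if the rod is pressed on the blank with more than 15 N (contact force between stop and blank above 15 N).
It fails at once if the clamp is shut (past 1.0 rad) while the rod's foot is not on the blank (value of joint clamp above 1 rad and contact force between stop and blank below 0.05 N).
It fails at once if the blank is shifted by more than 10 mm (distance of blank from where it was at the start of the episode above 0.01 m).
It fails at once if something else on the bench is moved by more than 20 mm (distance of any of spare_blank, tape_roll, hammer, driver, scrap_cup, pliers, punch_block from where it was at the start of the episode above 0.02 m).
It also fails if it takes over 58 s, if anything falls off the work surface, if the arm or the gripper's body presses on something with over 40 N, if the wrist force passes 120 N, or if a joint passes its speed limit or range.

## Working session

There is one attempt and no reset: what is moved stays moved. The work goes in short steps, Python scripts to look and compute and a tool call to move; the robot and the scene stay as the last step left them, time stands still between calls to the robot, and variables do not carry over. Pictures are saved under pics/ and viewed, and the job is handed in when it is done.

Besides the shell and the picture viewer there is one more tool, called after "Call:" as name(argument=value, ...) on one line, values as JSON. send_rows: Moves the arm, as the interface text tells. Its arguments: {"type":"object","properties":{"increments":{"type":"array","items":{"type":"array","items":{"type":"number"}}},"newtons":{"type":"number"}},"required":["increments"]}

```bash
ls; mkdir -p pics; python3 - <<'E'
from cell import arm
import cv2, numpy as np
s=arm.sense(); print(s)
for n in("scene","top"):
    p,d=arm.read_camera(n); cv2.imwrite(f"pics/{n}0.png",p[:,:,::-1]); np.savez(f"{n}0.npz",p=p,d=d)
    print(arm.camera_model(n))
E
```

```text
pics
{'t': 0.0, 'qpos': array([-1.25099157e+00,  2.76601167e-01,  1.50613846e+00, -1.31296922e-05,
        1.36070422e+00, -1.21003026e-01]), 'qvel': array([-6.95189538e-04, -2.85089952e-04,  6.95071962e-04, -8.93233084e-06,
        1.25634171e-03, -2.53192053e-04]), 'effort': array([ 2.14439247e-04, -4.16774261e+01, -2.45807827e+01, -3.06604834e-04,
        1.11943006e-02, -4.72912717e-06]), 'position': array([ 0.24516417, -0.51955415,  0.24443405]), 'ee_rot': array([[ 9.04406190e-01,  4.26672110e-01, -5.94170693e-04],
       [ 4.26672472e-01, -9.04404515e-01,  1.75329604e-03],
       [ 2.10711863e-04, -1.83920807e-03, -9.99998286e-01]]), 'wrist_force': array([ 0.69841904, -0.56746269, -0.18812444]), 'ft_torque': array([-0.01207129, -0.00044459, -0.03363653]), 'grip_width': 0.08521671604876674}
{'mtx': array([[391.13243293,   0.        , 257.69512852],
       [  0.        , 391.13243293, 186.75106109],
       [  0.        ,   0.        ,   1.        ]]), 'dist': array([0.03417254, 0.        , 0.        , 0.        , 0.        ]), 'view': array([[ 0.77089256,  0.63693845,  0.00583721, -0.36546013],
       [-0.43136636,  0.51530014,  0.7405328 ,  0.11406264],
       [ 0.4686659 , -0.5733892 ,  0.67199486, -1.7062219 ],
       [ 0.        ,  0.        ,  0.        ,  1.        ]])}
{'mtx': array([[468.29619281,   0.        , 262.66507989],
       [  0.        , 468.29619281, 190.66338486],
       [  0.        ,   0.        ,   1.        ]]), 'dist': array([0.04121446, 0.        , 0.        , 0.        , 0.        ]), 'view': array([[-2.21674402e-02, -9.99742256e-01,  4.90158946e-03,
        -5.57227064e-05],
       [ 9.78330832e-01, -2.06826340e-02,  2.06012164e-01,
        -5.44494185e-01],
       [-2.05857688e-01,  9.36213842e-03,  9.78537154e-01,
        -1.49029258e+00],
       [ 0.00000000e+00,  0.00000000e+00,  0.00000000e+00,
         1.00000000e+00]])}
```

View pics/scene0.png

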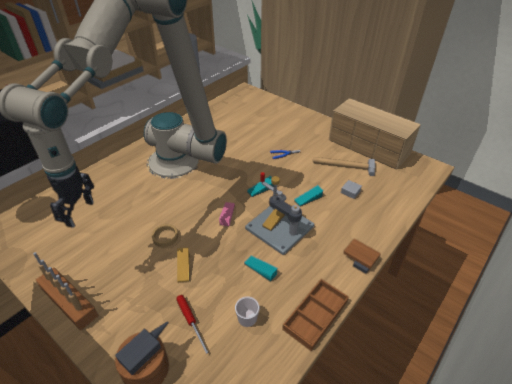

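View pics/top0.png

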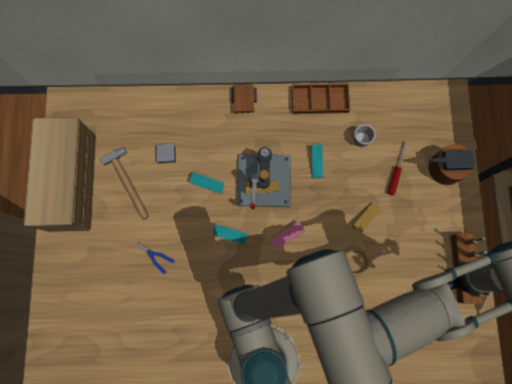

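The stand is at about (264,180) in top, with the column at (264,153), the rod cap near (264,175) and the red handle near (253,206). In scene it is at about (280,222). I'll zoom in and measure next.

```bash
cat > h.py <<'E'
import numpy as np, cv2
from cell import arm
def ray(n,u,v):
    m=arm.camera_model(n); K=m['mtx'];x,y=cv2.undistortPoints(np.array([[[u,v]]],float),K,np.array(m['dist']))[0,0]
    V=m['view'];R=V[:3,:3];c=-R.T@V[:3,3]; d=R.T@np.array([x,-y,-1.]); return c,d
def onz(n,u,v,z):
    c,d=ray(n,u,v); return c+d*(z-c[2])/d[2]
def proj(n,P):
    m=arm.camera_model(n);V=m['view'];q=V[:3,:3]@np.asarray(P,float)+V[:3,3]
    return cv2.projectPoints(np.array([[q[0],-q[1],-q[2]]]),np.zeros(3),np.zeros(3),m['mtx'],np.array(m['dist']))[0].ravel()
def tri(u1,u2):
    c,d=ray("scene",*u1);e,f=ray("top",*u2);A=np.stack([d,-f],1);s,*_=np.linalg.lstsq(A,e-c,rcond=None)
    a=c+d*s[0];b=e+f*s[1];return (a+b)/2,np.linalg.norm(a-b)
def cloud(n,d):
    v,u=np.mgrid[:384,:512];m=arm.camera_model(n)
    x=cv2.undistortPoints(np.stack([u,v],-1).reshape(-1,1,2).astype(float),m['mtx'],np.array(m['dist'])).reshape(384,512,2)
    q=np.stack([x[...,0]*d,-x[...,1]*d,-d],-1);V=m['view'];return (q-V[:3,3])@V[:3,:3]
E
python3 - <<'E'
from h import *
for n,(a,b,c,d) in {"scene":(160,265,235,330),"top":(135,225,215,315)}.items():
    z=np.load(n+"0.npz");p=z['p'];P=cloud(n,z['d'])
    cv2.imwrite(f"pics/{n}z.png",cv2.resize(p[a:b,c:d,::-1],None,fx=6 if n=="scene" else 6,fy=5.5 if n=="scene" else 6,interpolation=cv2.INTER_CUBIC))
    hsv=cv2.cvtColor(p,cv2.COLOR_RGB2HSV)
    red=((hsv[...,0]<6)|(hsv[...,0]>174))&(hsv[...,1]>150)&(hsv[...,2]>60)
    nn,l,st,ce=cv2.connectedComponentsWithStats(red.astype(np.uint8))
    for i in range(1,nn):
        if st[i,4]>3: print(n,st[i],ce[i],np.nanmedian(P[l==i],0))
E
```

```text
scene [  3   9  35  47 292] [25.1369863  32.83219178] [-0.60558159 -0.16088169  0.44151699]
scene [261 172   4   9  32] [262.3125  175.84375] [0.47859204 0.01785739 0.16421481]
scene [177 295  19  30 240] [185.41666667 309.34166667] [ 0.58310411 -0.46398217  0.02276195]
top [388 167  13  27 175] [394.30857143 180.36571429] [ 0.57642282 -0.4582078   0.02459611]
top [251 203   4   5  15] [252.46666667 205.33333333] [0.47534359 0.02247204 0.17457279]
```

View pics/scenez.png

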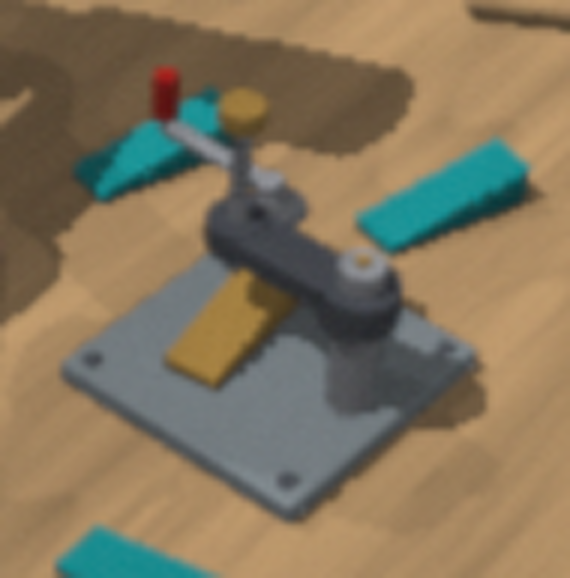

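View pics/topz.png

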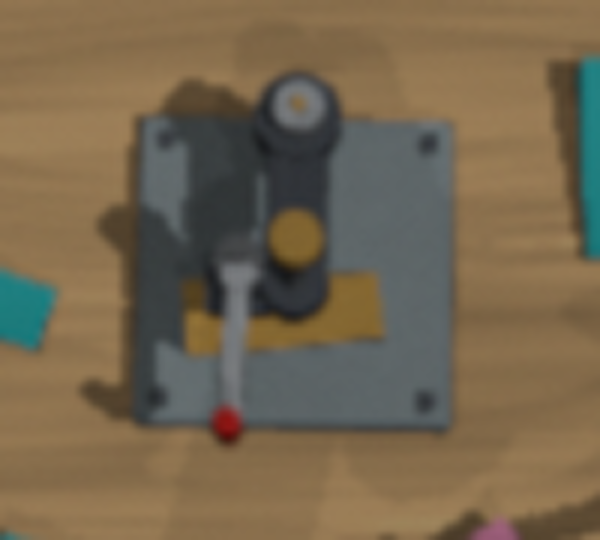

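The zooms show the cap at top pixel (264.3,174.7), the column top at (264.5,152.2) and the handle at (252.6,205.5). The lever is near its open position.

```bash
python3 - <<'E'
from h import *
cap=onz("top",215+296/6-.4,135+238/6-.4,.23);col=onz("top",215+297/6-.4,135+103/6-.4,.149)
print("cap",cap,"col",col,np.linalg.norm((cap-col)[:2]))
f=lambda x,y:(235+x/6-.4,160+y/5.5-.4)
print("cap scene",onz("scene",*f(243,105),.23)) # top ellipse
print("col scene",onz("scene",*f(363,265),.149))
print("handle",onz("top",252.4,205.3,.172),onz("scene",*f(167,76),.1745),onz("scene",262.3,175.8,.158))
z=np.load("top0.npz");P=cloud("top",z['d'])
m=(P[...,2]>.215)&(P[...,2]<.245)&(abs(P[...,0]-cap[0])<.04)&(abs(P[...,1]-cap[1])<.04)
print(P[m].mean(0),np.median(P[m],0),m.sum())
for (x,y) in [(138,118),(453,122),(450,430),(135,427)]: print(onz("top",215+x/6-.4,135+y/6-.4,.02))
E
```

```text
cap [ 0.55719342 -0.01502114  0.23      ] col [ 0.65028317 -0.01827432  0.149     ] 0.09314658210396908
cap scene [ 0.5673023  -0.02616903  0.23      ]
col scene [ 0.65215363 -0.02376785  0.149     ]
handle [0.47543565 0.02137075 0.172     ] [0.47838452 0.01935019 0.1745    ] [0.47418117 0.02414495 0.158     ]
[ 0.56053583 -0.01502575  0.21981941] [ 0.56073629 -0.01528065  0.21932207] 60
[0.68173397 0.07111157 0.02      ]
[ 0.67560913 -0.10929585  0.02      ]
[ 0.49660392 -0.10150168  0.02      ]
[0.50206516 0.07481109 0.02      ]
```

```bash
python3 - <<'E'
from h import *
f=lambda x,y:(235+x/6-.4,160+y/5.5-.4)
t=(215+296/6-.4,135+238/6-.4)
print(tri(f(243,105),t)); print("h",tri(f(167,74),(252.4,205.4)))
for z in (.215,.22,.23): print(z,proj("scene",[.559,-.0155,z]),proj("top",[.559,-.0155,z]))
print(f(243,105),t)
for n,r in (("scene",[174,186,268,284]),("top",[168,182,257,272])):
    z=np.load(n+"0.npz");P=cloud(n,z['d']);a,b,c,d=r
    q=P[a:b,c:d].reshape(-1,3);q=q[(q[:,2]>.19)&(q[:,2]<.26)]; print(n,len(q),q.mean(0),np.percentile(q[:,2],[5,25,50,75,95]))
E
```

```text
(array([ 0.55979799, -0.01535499,  0.21864935]), np.float64(0.000537190581275916))
h (array([0.4754886 , 0.02185738, 0.17283073]), np.float64(0.0014028368430488703))
0.215 [274.92234098 179.43117615] [264.0422218  174.88435621]
0.22 [274.97624221 178.28711751] [264.0553276  174.48179615]
0.23 [275.08492551 175.98094245] [264.08181835 173.66810622]
(275.1, 178.6909090909091) (263.93333333333334, 174.26666666666665)
scene 69 [ 0.56077664 -0.01844907  0.21440538] [0.19419583 0.2105283  0.21738206 0.21922149 0.22199987]
top 73 [ 0.55946612 -0.01474618  0.21855476] [0.21202673 0.21686923 0.21875003 0.22079964 0.22384334]
```

Call:
send_rows(increments=[[0,0,-30,0,0,0,0],[0,0,-30,0,0,-8,0],[0,0,0,0,0,-8.5,0],[0,0,0,0,0,-8.5,0],[0,0,0,0,0,-8.5,0],[0,0,0,0,0,-8.5,0],[0,0,0,0,0,-8.5,0],[0,0,0,0,0,-8.5,0]], newtons=30)

```text
t: 0.9
position: [0.2452, -0.5198, 0.3048]
ee_rot: [[0.094, 0.996, -0.0], [0.996, -0.094, 0.001], [0.001, -0.0, -1.0]]
wrist_force: [-0.0, -0.5, 0.4]
grip_width: -0.0001
```

Call:
send_rows(increments=[[0,0,0,0,0,-8.5,0],[0,0,0,0,0,-8.5,0],[0,0,0,0,0,-8.5,0],[0,0,0,0,0,-8.5,0],[0,0,0,0,0,-8.5,0],[0,0,0,0,0,-8.5,0],[0,0,0,0,0,-8.5,0],[0,0,0,0,0,-8.5,0]])

```text
t: 1.7
position: [0.2452, -0.5198, 0.3048]
ee_rot: [[-0.888, 0.46, -0.0], [0.46, 0.888, 0.001], [0.001, 0.001, -1.0]]
wrist_force: [0.2, 0.6, 0.1]
grip_width: 0.0003
```

```bash
cat >> h.py <<'E'
def to(x,y,z):
    s=arm.sense();R=s['ee_rot'];print("t",round(s['t'],2),"pos",s['position'].round(4),"yaw",np.degrees(np.arctan2(R[1,0],R[0,0])).round(2),"z",R[:,2].round(4),"F",s['wrist_force'].round(2),"w",round(s['grip_width'],4),"tool mm",(R.T@(np.array([x,y,z])-s['position'])*1e3).round(1),"q6",s['qpos'][5].round(3))
E
python3 -c "
from h import *
to(.5595,-.0155,.30)"
```

```text
t 1.7 pos [ 0.2452 -0.5198  0.3048] yaw 152.61 z [-4.e-04  1.e-03 -1.e+00] F [0.19 0.58 0.09] w 0.0003 tool mm [-47.1 592.3   5.2] q6 -2.344
```

Call:
send_rows(increments=[[-5,40,0,0,0,0,0],[-6,45,0,0,0,0,0],[-6,45,0,0,0,0,0],[-6,45,0,0,0,0,0],[-6,45,0,0,0,0,0],[-6,45,0,0,0,0,0],[-6,45,0,0,0,0,0],[-6,45,0,0,0,0,0]])

```text
t: 2.5
position: [0.4527, -0.226, 0.305]
ee_rot: [[-0.885, 0.466, -0.0], [0.466, 0.885, 0.0], [0.0, -0.0, -1.0]]
wrist_force: [0.4, 0.1, -0.6]
grip_width: 0.0
```

Call:
send_rows(increments=[[0,45,0,0,0,0,0],[0,45,0,0,0,0,0],[0,45,0,0,0,0,0],[0,45,0,0,0,0,0],[0,35,0,0,0,0,0],[0,22,0,0,0,0,0],[0,0,0,0,0,-7.5,0],[0,0,0,0,0,-7.5,0]])

```text
t: 3.3
position: [0.5626, -0.0169, 0.3045]
ee_rot: [[-0.977, 0.213, -0.001], [0.213, 0.977, 0.0], [0.001, -0.0, -1.0]]
wrist_force: [-0.1, 0.4, 0.5]
grip_width: 0.0004
```

Call:
send_rows(increments=[[0,0,0,0,0,-7.5,0],[0,0,0,0,0,0,0]])

```text
t: 3.5
position: [0.5623, -0.0178, 0.3047]
ee_rot: [[-0.996, 0.091, -0.001], [0.091, 0.996, 0.0], [0.001, -0.0, -1.0]]
wrist_force: [-0.2, -0.1, 1.0]
grip_width: 0.0002
```

```bash
python3 -c "
from h import *
to(.5595,-.0155,.25)"
```

```text
t 3.5 pos [ 0.5623 -0.0178  0.3047] yaw 174.76 z [-1.1e-03  1.0e-04 -1.0e+00] F [-0.17 -0.11  0.98] w 0.0002 tool mm [ 3.   2.  54.7] q6 -1.635
```

Call:
send_rows(increments=[[3,2,20,0,0,0,0],[0,0,20,0,0,0,0],[0,0,15,0,0,0,0],[0,0,5,0,0,0,0],[0,0,2,0,0,0,0],[0,0,0,0,0,0,0]])

```text
t: 4.1
position: [0.56, -0.0159, 0.2436]
ee_rot: [[-0.996, 0.092, 0.001], [0.092, 0.996, -0.0], [-0.001, -0.0, -1.0]]
wrist_force: [0.6, 0.4, 0.5]
grip_width: 0.0002
```

Call:
send_rows(increments=[[0,0,1,0,0,0,0],[0,0,1,0,0,0,0],[0,0,1,0,0,0,0],[0,0,1,0,0,0,0],[0,0,1,0,0,0,0],[0,0,1,0,0,0,0],[0,0,0,0,0,0,0]])

```text
t: 4.8
position: [0.5596, -0.0157, 0.2371]
ee_rot: [[-0.996, 0.091, -0.0], [0.091, 0.996, -0.0], [0.0, -0.0, -1.0]]
wrist_force: [1.1, -0.4, -0.1]
grip_width: 0.0001
```

```bash
python3 - <<'E'
from h import *
to(.5595,-.0155,.233)
for n in("scene","top"):
    p,d=arm.read_camera(n); a,c=(130,215) if n=="scene" else (125,205)
    cv2.imwrite(f"pics/{n}1.png",cv2.resize(p[a:a+110,c:c+125,::-1],None,fx=5,fy=5,interpolation=cv2.INTER_CUBIC))
E
```

```text
t 4.8 pos [ 0.5596 -0.0157  0.2371] yaw 174.76 z [-4.e-04 -0.e+00 -1.e+00] F [ 1.07 -0.45 -0.11] w 0.0001 tool mm [0.1 0.2 4.1] q6 -1.632
```

View pics/scene1.png

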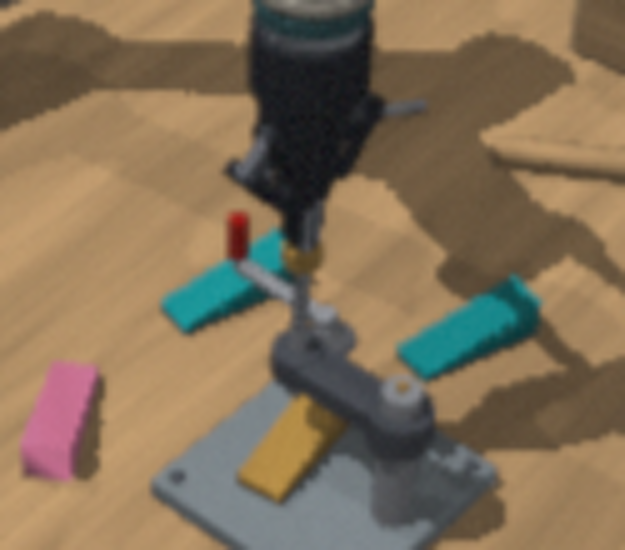

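The fingertips are just above the cap and centred on it. I'll keep lowering slowly.

Call:
send_rows(increments=[[0,0,1,0,0,0,0],[0,0,1,0,0,0,0],[0,0,1,0,0,0,0],[0,0,1,0,0,0,0],[0,0,1,0,0,0,0],[0,0,1,0,0,0,0],[0,0,1,0,0,0,0],[0,0,1,0,0,0,0]])

```text
t: 5.7
position: [0.5597, -0.0157, 0.2293]
ee_rot: [[-0.996, 0.091, 0.0], [0.091, 0.996, -0.0], [-0.0, -0.0, -1.0]]
wrist_force: [-0.8, 0.3, 2.0]
grip_width: 0.0002
```

Call:
send_rows(increments=[[0,0,1,0,0,0,0],[0,0,1,0,0,0,0],[0,0,1,0,0,0,0],[0,0,1,0,0,0,0],[0,0,1,0,0,0,0],[0,0,1,0,0,0,0],[0,0,1,0,0,0,0]])

```text
t: 6.4
position: [0.5597, -0.0157, 0.2222]
ee_rot: [[-0.996, 0.091, 0.0], [0.091, 0.996, -0.0], [-0.0, -0.0, -1.0]]
wrist_force: [-0.4, 1.3, 1.7]
grip_width: -0.0003
```

```bash
python3 - <<'E'
from h import *
for n in("top","scene"):
    z=np.load(n+"0.npz");P=cloud(n,z['d']);h=cv2.cvtColor(z['p'],cv2.COLOR_RGB2HSV)
    m=(h[...,0]>12)&(h[...,0]<28)&(h[...,1]>150)&(P[...,2]>.024)&(P[...,2]<.07)&(abs(P[...,0]-.56)<.05)&(abs(P[...,1]+.016)<.065)
    m=cv2.erode(m.astype(np.uint8),np.ones((3,3)))>0
    q=P[m];A=np.c_[np.ones(len(q)),q[:,0]-.5595,q[:,1]+.0155]
    c,r,*_=np.linalg.lstsq(A,q[:,2],rcond=None);print(n,len(q),c,np.std(A@c-q[:,2]),q.min(0),q.max(0))
    for y in np.arange(-.075,.05,.01):
        k=abs(q[:,1]-y)<.005
        if k.sum(): print(round(y,3),k.sum(),q[k].mean(0).round(4))
E
```

```text
top 55 [0.04376891 0.11028144 0.2463312 ] 0.0028514520362641444 [ 0.54431223 -0.05685677  0.0262031 ] [0.57395605 0.03662643 0.05656481]
-0.055 15 [ 0.5633 -0.0525  0.0353]
-0.045 19 [ 0.5629 -0.044   0.037 ]
-0.035 5 [ 0.5565 -0.0355  0.0368]
-0.025 2 [ 0.5534 -0.0283  0.039 ]
-0.015 2 [ 0.5491 -0.0148  0.0445]
-0.005 4 [ 0.5494 -0.0056  0.0481]
0.005 2 [5.508e-01 2.000e-04 4.620e-02]
0.035 6 [0.5481 0.0349 0.0541]
scene 38 [ 0.04251627 -0.01171917  0.23916569] 0.002415075142150441 [ 0.55533205 -0.05612187  0.03064762] [ 0.57596238 -0.0069869   0.04670185]
-0.055 2 [ 0.572 -0.056  0.033]
-0.045 6 [ 0.569  -0.0437  0.0354]
-0.035 7 [ 0.5671 -0.0344  0.0373]
-0.025 9 [ 0.5634 -0.025   0.0405]
-0.015 13 [ 0.5638 -0.0158  0.0429]
-0.005 1 [ 0.5606 -0.007   0.0396]
```

Call:
send_rows(increments=[[0,0,1,0,0,0,0],[0,0,1,0,0,0,0],[0,0,1,0,0,0,0],[0,0,1,0,0,0,0],[0,0,1,0,0,0,0],[0,0,1,0,0,0,0],[0,0,1,0,0,0,0],[0,0,1,0,0,0,0]])

```text
t: 7.2
position: [0.5597, -0.0158, 0.2142]
ee_rot: [[-0.996, 0.091, 0.0], [0.091, 0.996, -0.0], [-0.0, -0.0, -1.0]]
wrist_force: [-0.2, -0.2, 2.0]
grip_width: 0.0001
```

Call:
send_rows(increments=[[0,0,1,0,0,0,0],[0,0,1,0,0,0,0],[0,0,1,0,0,0,0],[0,0,1,0,0,0,0],[0,0,1,0,0,0,0],[0,0,1,0,0,0,0]])

```text
t: 7.8
position: [0.5597, -0.0158, 0.2082]
ee_rot: [[-0.996, 0.091, 0.0], [0.091, 0.996, -0.0], [-0.0, -0.0, -1.0]]
wrist_force: [-0.3, 0.3, 1.8]
grip_width: 0.0001
```

Call:
send_rows(increments=[[0,0,0.5,0,0,0,0],[0,0,0.5,0,0,0,0]])

```text
t: 8.0
position: [0.5597, -0.0157, 0.2072]
ee_rot: [[-0.996, 0.091, -0.0], [0.091, 0.996, -0.0], [0.0, -0.0, -1.0]]
wrist_force: [-0.6, 0.6, 2.0]
grip_width: -0.0003
```

Call:
send_rows(increments=[[0,0,0.5,0,0,0,0],[0,0,0.5,0,0,0,0]])

```text
t: 8.2
position: [0.5597, -0.0158, 0.2063]
ee_rot: [[-0.996, 0.091, -0.0], [0.091, 0.996, -0.0], [0.0, -0.0, -1.0]]
wrist_force: [-0.2, 0.3, 2.4]
grip_width: -0.0002
```

Call:
send_rows(increments=[[0,0,0.4,0,0,0,0],[0,0,0.3,0,0,0,0]])

```text
t: 8.4
position: [0.5597, -0.0158, 0.2055]
ee_rot: [[-0.996, 0.091, 0.0], [0.091, 0.996, -0.0], [-0.0, -0.0, -1.0]]
wrist_force: [-0.8, 0.1, 0.8]
grip_width: 0.0
```

Call:
send_rows(increments=[[0,0,0.4,0,0,0,0],[0,0,0.3,0,0,0,0]])

```text
t: 8.6
position: [0.5597, -0.0157, 0.2048]
ee_rot: [[-0.996, 0.091, 0.0], [0.091, 0.996, -0.0], [-0.0, -0.0, -1.0]]
wrist_force: [-0.6, -0.5, 1.9]
grip_width: -0.0001
```

Call:
send_rows(increments=[[0,0,0.4,0,0,0,0],[0,0,0.3,0,0,0,0]])

```text
t: 8.8
position: [0.5597, -0.0157, 0.2042]
ee_rot: [[-0.996, 0.091, 0.0], [0.091, 0.996, -0.0], [-0.0, -0.0, -1.0]]
wrist_force: [0.5, -0.1, 1.3]
grip_width: -0.0002
```

Call:
send_rows(increments=[[0,0,0.4,0,0,0,0],[0,0,0.3,0,0,0,0]])

```text
t: 9.0
position: [0.5597, -0.0158, 0.2035]
ee_rot: [[-0.996, 0.091, 0.0], [0.091, 0.996, -0.0], [-0.0, -0.0, -1.0]]
wrist_force: [-1.2, 0.4, 1.6]
grip_width: -0.0002
```

Call:
send_rows(increments=[[0,0,0.4,0,0,0,0],[0,0,0.3,0,0,0,0]])

```text
t: 9.2
position: [0.5597, -0.0157, 0.2027]
ee_rot: [[-0.996, 0.091, -0.0], [0.091, 0.996, -0.0], [0.0, -0.0, -1.0]]
wrist_force: [-0.2, 0.1, 2.6]
grip_width: -0.0
```

Call:
send_rows(increments=[[0,0,0.4,0,0,0,0],[0,0,0.3,0,0,0,0]])

```text
t: 9.4
position: [0.5597, -0.0157, 0.202]
ee_rot: [[-0.996, 0.091, 0.0], [0.091, 0.996, -0.0], [-0.0, -0.0, -1.0]]
wrist_force: [-0.0, -0.4, 1.7]
grip_width: -0.0001
```

Call:
send_rows(increments=[[0,0,0.4,0,0,0,0],[0,0,0.3,0,0,0,0]])

```text
t: 9.6
position: [0.5597, -0.0158, 0.2014]
ee_rot: [[-0.996, 0.091, 0.0], [0.091, 0.996, -0.0], [-0.0, -0.0, -1.0]]
wrist_force: [-0.7, 0.5, 2.3]
grip_width: -0.0
```

Call:
send_rows(increments=[[0,0,0.4,0,0,0,0],[0,0,0.3,0,0,0,0]])

```text
t: 9.8
position: [0.5597, -0.0157, 0.2007]
ee_rot: [[-0.996, 0.091, 0.0], [0.091, 0.996, -0.0], [-0.0, -0.0, -1.0]]
wrist_force: [-0.8, -0.3, 2.7]
grip_width: -0.0002
```

Call:
send_rows(increments=[[0,0,0.4,0,0,0,0],[0,0,0.3,0,0,0,0]])

```text
t: 10.0
position: [0.5597, -0.0157, 0.2]
ee_rot: [[-0.996, 0.091, -0.0], [0.091, 0.996, -0.0], [0.0, -0.0, -1.0]]
wrist_force: [-1.0, -0.0, 1.6]
grip_width: -0.0002
```

Call:
send_rows(increments=[[0,0,0.4,0,0,0,0],[0,0,0.3,0,0,0,0]])

```text
t: 10.2
position: [0.5597, -0.0157, 0.1992]
ee_rot: [[-0.996, 0.091, 0.0], [0.091, 0.996, -0.0], [-0.0, -0.0, -1.0]]
wrist_force: [-0.4, -0.1, 2.1]
grip_width: 0.0003
```

Call:
send_rows(increments=[[0,0,0.4,0,0,0,0],[0,0,0.3,0,0,0,0]])

```text
t: 10.4
position: [0.5597, -0.0157, 0.1987]
ee_rot: [[-0.996, 0.091, 0.0], [0.091, 0.996, -0.0], [-0.0, -0.0, -1.0]]
wrist_force: [-0.7, 0.1, 3.4]
grip_width: 0.0003
```

Call:
send_rows(increments=[[0,0,0.2,0,0,0,0],[0,0,0,0,0,0,0]])

```text
t: 10.6
position: [0.5597, -0.0157, 0.1987]
ee_rot: [[-0.996, 0.091, 0.0], [0.091, 0.996, -0.0], [-0.0, -0.0, -1.0]]
wrist_force: [-1.6, 0.6, 4.0]
grip_width: -0.0001
```

Call:
send_rows(increments=[[0,0,0.2,0,0,0,0],[0,0,0,0,0,0,0]])

```text
t: 10.8
position: [0.5597, -0.0157, 0.1986]
ee_rot: [[-0.996, 0.091, 0.0], [0.091, 0.996, -0.0], [-0.0, -0.0, -1.0]]
wrist_force: [-1.7, 0.7, 4.5]
grip_width: 0.0002
```

Call:
send_rows(increments=[[0,0,0.2,0,0,0,0],[0,0,0,0,0,0,0]])

```text
t: 11.0
position: [0.5598, -0.0158, 0.1985]
ee_rot: [[-0.996, 0.091, 0.0], [0.091, 0.996, -0.0], [-0.0, -0.0, -1.0]]
wrist_force: [-1.3, 0.6, 6.2]
grip_width: 0.0001
```

Call:
send_rows(increments=[[0,0,0.15,0,0,0,0],[0,0,0,0,0,0,0],[0,0,0,0,0,0,0],[0,0,0,0,0,0,0]])

```text
t: 11.4
position: [0.5598, -0.0157, 0.1985]
ee_rot: [[-0.996, 0.091, 0.001], [0.091, 0.996, -0.0], [-0.001, -0.0, -1.0]]
wrist_force: [-2.0, 0.1, 6.4]
grip_width: 0.0
```

Call:
send_rows(increments=[[0,0,-0.5,0,0,0,0],[0,0,-0.5,0,0,0,0],[0,0,-1,0,0,0,0],[0,0,-5,0,0,0,0],[0,0,-20,0,0,0,0],[0,0,-20,0,0,0,0.5],[0,0,0,0,0,0,0.5]])

```text
t: 12.1
position: [0.5616, -0.016, 0.2476]
ee_rot: [[-0.996, 0.091, 0.006], [0.091, 0.996, -0.001], [-0.006, -0.0, -1.0]]
wrist_force: [1.3, 0.3, 0.1]
grip_width: 0.0281
```

```bash
python3 - <<'E'
from h import *
to(.4755,.0215,.156)
E
```

```text
t 12.1 pos [ 0.5616 -0.016   0.2476] yaw 174.75 z [ 0.006 -0.001 -1.   ] F [1.31 0.27 0.15] w 0.0281 tool mm [89.7 29.6 91.1] q6 -1.632
```

Call:
send_rows(increments=[[30,10,0,0,0,0,0.5],[30,10,0,0,0,0,0.5],[20,7,0,0,0,0,0.5],[7,2,0,0,0,0,0.5],[0,0,0,0,0,0,0.5],[0,0,20,0,0,0,0.5],[0,0,15,0,0,0,0.5],[0,0,0,0,0,0,0.5]])

```text
t: 12.9
position: [0.4756, 0.0207, 0.2078]
ee_rot: [[-0.996, 0.092, -0.004], [0.092, 0.996, 0.0], [0.004, -0.0, -1.0]]
wrist_force: [-0.0, -0.6, 0.0]
grip_width: 0.0425
```

```bash
python3 - <<'E'
from h import *
to(.4755,.0215,.156)
for n in("scene","top"):
    p,d=arm.read_camera(n); a,c=(130,205) if n=="scene" else (125,205)
    cv2.imwrite(f"pics/{n}2.png",cv2.resize(p[a:a+110,c:c+125,::-1],None,fx=5,fy=5,interpolation=cv2.INTER_CUBIC))
E
```

```text
t 12.9 pos [0.4756 0.0207 0.2078] yaw 174.73 z [-0.0036  0.     -1.    ] F [-0.   -0.58  0.03] w 0.0425 tool mm [-0.   0.8 51.8] q6 -1.581
```

View pics/scene2.png

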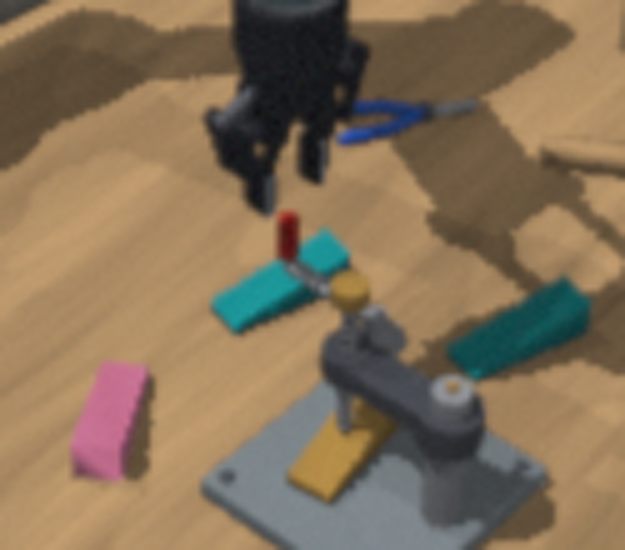

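The rod foot now stands on the blank. The fingers straddle the red handle, which is at (288,235) in the crop. I'll descend.

Call:
send_rows(increments=[[0,1,15,0,0,0,0.5],[0,0,15,0,0,0,0.5],[0,0,12,0,0,0,0.5],[0,0,8,0,0,0,0.5],[0,0,0,0,0,0,0.5],[0,0,0,0,0,0,0.32],[0,0,0,0,0,0,0.32]], newtons=20)

```text
t: 13.7
position: [0.4766, 0.022, 0.1606]
ee_rot: [[-0.996, 0.091, 0.002], [0.091, 0.996, -0.0], [-0.002, -0.0, -1.0]]
wrist_force: [-0.4, 0.5, -0.1]
grip_width: 0.0271
```

```bash
python3 - <<'E'
from h import *
to(.4755,.0215,.156)
for n in("scene","top"):
    p,d=arm.read_camera(n); a,c=(130,205) if n=="scene" else (125,205)
    cv2.imwrite(f"pics/{n}3.png",cv2.resize(p[a:a+110,c:c+125,::-1],None,fx=5,fy=5,interpolation=cv2.INTER_CUBIC))
E
```

```text
t 13.7 pos [0.4766 0.022  0.1606] yaw 174.76 z [ 1.8e-03 -3.0e-04 -1.0e+00] F [-0.43  0.49 -0.07] w 0.0271 tool mm [ 1.  -0.6  4.6] q6 -1.579
```

View pics/scene3.png

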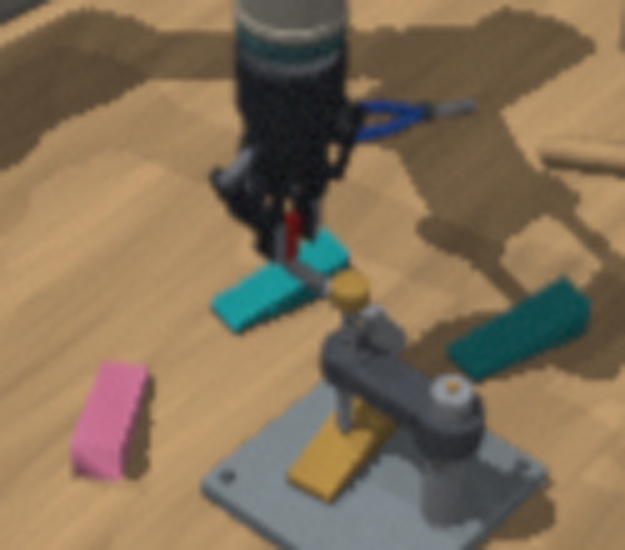

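Call:
send_rows(increments=[[0,0,4,0,0,0,0.32],[-0.3,7.4,0,0,0,5,0.32],[-0.3,7.4,0,0,0,5,0.32],[-0.3,7.4,0,0,0,5,0.32],[-0.3,7.4,0,0,0,5,0.32],[0,0,0,0,0,0,0.32]])

```text
t: 14.4
position: [0.4828, 0.0507, 0.1555]
ee_rot: [[-0.905, 0.426, -0.002], [0.426, 0.905, -0.0], [0.001, -0.001, -1.0]]
wrist_force: [-0.9, -0.4, -0.7]
grip_width: 0.0277
```

```bash
cat >> h.py <<'E'
def arc():
    s=arm.sense();R=s['ee_rot'];v=s['position'][:2]-np.array([.5606,.0145]);print("r",np.hypot(*v),"ang(tcp, stand clamp rad)",np.radians(178.2)-np.arctan2(v[1],v[0]))
E
python3 - <<'E'
from h import *
to(.4755,.0215,.156);arc()
E
```

```text
t 14.4 pos [0.4828 0.0507 0.1555] yaw 154.82 z [-1.6e-03 -4.0e-04 -1.0e+00] F [-0.95 -0.41 -0.71] w 0.0277 tool mm [ -5.8 -29.6  -0.5] q6 -1.169
r 0.0858193898657765 ang(tcp, stand clamp rad) 0.4046089141598652
```

Call:
send_rows(increments=[[-0.4,7.4,0,0,0,5,0.32],[-0.4,7.4,0,0,0,5,0.32],[-0.4,7.4,0,0,0,5,0.32]])

```text
t: 14.7
position: [0.4937, 0.0687, 0.1554]
ee_rot: [[-0.762, 0.647, -0.004], [0.647, 0.762, -0.001], [0.003, -0.004, -1.0]]
wrist_force: [-4.0, -2.1, 1.6]
grip_width: 0.0274
```

```bash
python3 - <<'E'
from h import *
to(.4755,.0215,.156);arc()
for n in("scene","top"):
    p,d=arm.read_camera(n); a,c=(130,205) if n=="scene" else (125,205)
    cv2.imwrite(f"pics/{n}4.png",cv2.resize(p[a:a+110,c:c+125,::-1],None,fx=5,fy=5,interpolation=cv2.INTER_CUBIC))
E
```

```text
t 14.7 pos [0.4937 0.0687 0.1554] yaw 139.68 z [-0.0043 -0.001  -1.    ] F [-3.98 -2.11  1.57] w 0.0274 tool mm [-16.6 -47.7  -0.4] q6 -0.867
r 0.08608046687073313 ang(tcp, stand clamp rad) 0.6492028075283738
```

View pics/scene4.png

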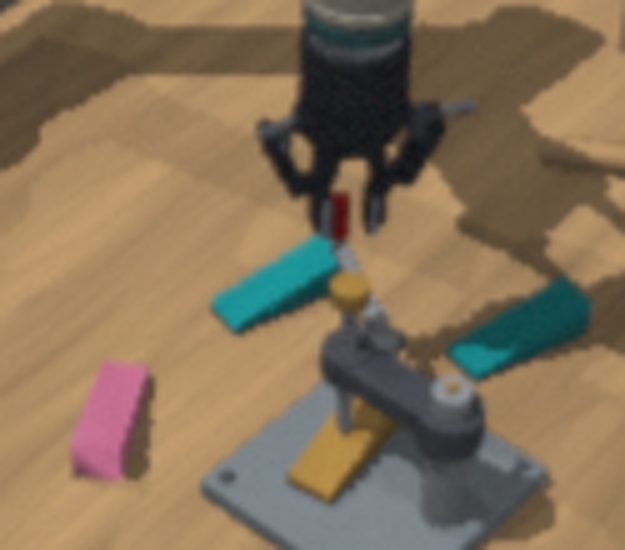

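The lever is following, pushed by the left finger at about 4.5 N.

Call:
send_rows(increments=[[-0.4,7.4,0,0,0,5,0.32],[-0.4,7.4,0,0,0,5,0.32],[-0.4,7.4,0,0,0,5,0.32],[-0.4,7.4,0,0,0,5,0.32]])

```text
t: 15.2
position: [0.5165, 0.0877, 0.1553]
ee_rot: [[-0.496, 0.868, -0.004], [0.868, 0.496, 0.0], [0.002, -0.004, -1.0]]
wrist_force: [-5.8, -0.5, 0.8]
grip_width: 0.0274
```

```bash
python3 - <<'E'
from h import *
to(.4755,.0215,.156);arc()
E
```

```text
t 15.2 pos [0.5165 0.0877 0.1553] yaw 119.74 z [-4.4e-03  3.0e-04 -1.0e+00] F [-5.84 -0.51  0.83] w 0.0274 tool mm [-37.2 -68.5  -0.5] q6 -0.484
r 0.08550111715185701 ang(tcp, stand clamp rad) 0.9974351151816125
```

Call:
send_rows(increments=[[-0.2,4.5,0,0,0,3,0.32],[-0.2,4.5,0,0,0,3,0.32],[-0.2,4.5,0,0,0,3,0.32],[-0.2,4.5,0,0,0,3,0.32],[-0.2,4.5,0,0,0,3,0.32]])

```text
t: 15.7
position: [0.5376, 0.0962, 0.1552]
ee_rot: [[-0.256, 0.967, -0.004], [0.967, 0.256, 0.001], [0.002, -0.004, -1.0]]
wrist_force: [-4.6, 1.7, -0.1]
grip_width: 0.0271
```

```bash
python3 - <<'E'
from h import *
to(.4755,.0215,.156);arc()
E
```

```text
t 15.7 pos [0.5376 0.0962 0.1552] yaw 104.81 z [-0.004   0.0012 -1.    ] F [-4.55  1.72 -0.05] w 0.0271 tool mm [-56.4 -79.2  -0.6] q6 -0.21
r 0.084907166366902 ang(tcp, stand clamp rad) 1.2651862554304842
```

Call:
send_rows(increments=[[-0.1,4.5,0,0,0,3,0.32],[-0.1,4.5,0,0,0,3,0.32],[-0.1,4.5,0,0,0,3,0.32],[-0.1,4.5,0,0,0,3,0.32]])

```text
t: 16.1
position: [0.5549, 0.0992, 0.1551]
ee_rot: [[-0.049, 0.999, -0.005], [0.999, 0.049, 0.002], [0.002, -0.005, -1.0]]
wrist_force: [-5.4, 0.9, 1.0]
grip_width: 0.0274
```

```bash
python3 - <<'E'
from h import *
to(.4755,.0215,.156);arc()
E
```

```text
t 16.1 pos [0.5549 0.0992 0.1551] yaw 92.81 z [-0.0053  0.0017 -1.    ] F [-5.44  0.87  1.  ] w 0.0274 tool mm [-73.8 -83.1  -0.6] q6 0.002
r 0.08494138628559367 ang(tcp, stand clamp rad) 1.471779964287558
```

Call:
send_rows(increments=[[0,3,0,0,0,2,0.32],[0,3,0,0,0,2,0.32]])

```text
t: 16.3
position: [0.5608, 0.0995, 0.1552]
ee_rot: [[0.02, 1.0, -0.005], [1.0, -0.02, 0.002], [0.002, -0.005, -1.0]]
wrist_force: [-5.8, 2.0, 0.8]
grip_width: 0.0277
```

```bash
python3 - <<'E'
from h import *
to(.4755,.0215,.156);arc()
E
```

```text
t 16.3 pos [0.5608 0.0995 0.1552] yaw 88.85 z [-0.0053  0.0018 -1.    ] F [-5.81  2.04  0.82] w 0.0277 tool mm [-79.7 -83.7  -0.5] q6 0.071
r 0.08496977642613264 ang(tcp, stand clamp rad) 1.5417616293192686
```

Call:
send_rows(increments=[[0,2,0,0,0,0,0.32],[0,0,0,0,0,0,0.32]])

```text
t: 16.5
position: [0.5632, 0.0998, 0.1552]
ee_rot: [[0.019, 1.0, -0.004], [1.0, -0.019, 0.003], [0.003, -0.004, -1.0]]
wrist_force: [-5.3, 2.7, 1.1]
grip_width: 0.0276
```

Call:
send_rows(increments=[[0,2,0,0,0,0,0.32],[0,0,0,0,0,0,0.32]])

```text
t: 16.7
position: [0.5634, 0.0998, 0.155]
ee_rot: [[0.019, 1.0, -0.008], [1.0, -0.019, 0.003], [0.002, -0.008, -1.0]]
wrist_force: [-8.5, 3.2, 2.1]
grip_width: 0.0272
```

```bash
python3 - <<'E'
from h import *
to(.4755,.0215,.156);arc()
for n in("scene","top"):
    p,d=arm.read_camera(n); a,c=(130,205) if n=="scene" else (125,205)
    cv2.imwrite(f"pics/{n}5.png",cv2.resize(p[a:a+110,c:c+125,::-1],None,fx=5,fy=5,interpolation=cv2.INTER_CUBIC))
E
```

```text
t 16.7 pos [0.5634 0.0998 0.155 ] yaw 88.92 z [-0.0083  0.0026 -1.    ] F [-8.5   3.16  2.13] w 0.0272 tool mm [-80.  -86.4  -0.5] q6 0.069
r 0.08536085707911781 ang(tcp, stand clamp rad) 1.5719558369728277
```

View pics/scene5.png

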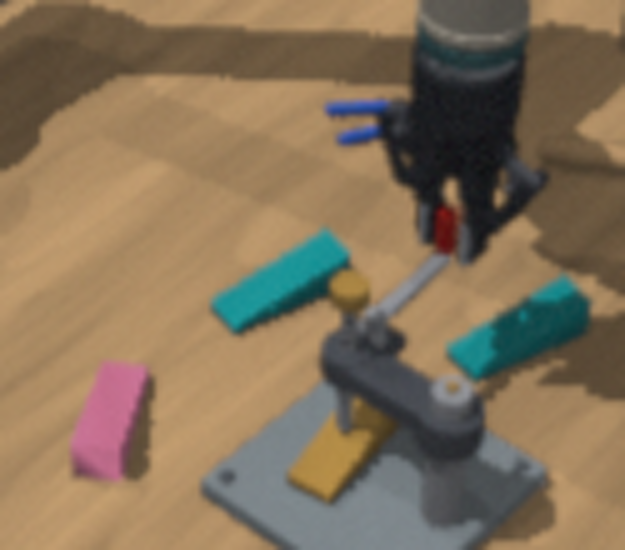

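The TCP has stopped advancing while the force rises, so this looks like the end stop. The lever points along the stand's +y. I'll give one more nudge, then back off and lift clear.

Call:
send_rows(increments=[[0,1.5,0,0,0,0,0.32],[0,0,0,0,0,0,0.32],[0,0,0,0,0,0,0.32]])

```text
t: 17.1
position: [0.5635, 0.0999, 0.155]
ee_rot: [[0.019, 1.0, -0.011], [1.0, -0.019, 0.003], [0.002, -0.011, -1.0]]
wrist_force: [-10.1, 2.8, 3.8]
grip_width: 0.0272
```

Call:
send_rows(increments=[[0,-3,0,0,0,0,0.4],[0,-3.5,0,0,0,0,0.5],[0,-1,0,0,0,0,0.5],[0,0,-10,0,0,0,0.5],[0,0,-20,0,0,0,0.5],[0,0,-40,0,0,0,0.5],[0,0,-40,0,0,0,0.5],[0,0,0,0,0,0,0.5]])

```text
t: 17.9
position: [0.5651, 0.099, 0.273]
ee_rot: [[0.021, 1.0, 0.014], [1.0, -0.021, 0.001], [0.001, 0.014, -1.0]]
wrist_force: [0.0, -0.4, 0.0]
grip_width: 0.0428
```

Call:
send_rows(increments=[[-45,0,0,0,0,0,0.5],[-45,0,0,0,0,0,0.5],[-45,0,0,0,0,0,0.5],[-45,0,0,0,0,0,0.5],[-45,0,0,0,0,0,0.5],[-45,0,0,0,0,0,0.5],[0,0,0,0,0,0,0.5]])

```text
t: 18.6
position: [0.5555, -0.1771, 0.2658]
ee_rot: [[0.027, 1.0, 0.001], [1.0, -0.027, -0.004], [-0.004, 0.001, -1.0]]
wrist_force: [0.2, 0.8, 0.1]
grip_width: 0.0427
```

```bash
python3 - <<'E'
from h import *
to(.4755,.0215,.156)
for n in("scene","top"):
    p,d=arm.read_camera(n); a,c=(130,215) if n=="scene" else (125,205)
    cv2.imwrite(f"pics/{n}6.png",cv2.resize(p[a:a+110,c:c+125,::-1],None,fx=5,fy=5,interpolation=cv2.INTER_CUBIC))
    h=cv2.cvtColor(p,cv2.COLOR_RGB2HSV); m=((h[...,0]<6)|(h[...,0]>174))&(h[...,1]>150)&(h[...,2]>60)
    v,u=np.nonzero(m[:,:330]&(np.arange(384)[:,None]<240)&(np.arange(330)>220)); print(n,u.mean(),v.mean())
    if n=="top":
        q=onz("top",u.mean(),v.mean(),.172);w=q[:2]-[.5606,.0145];print(q,np.radians(178.2)-np.arctan2(w[1],w[0]),np.hypot(*w))
E
```

```text
t 18.6 pos [ 0.5555 -0.1771  0.2658] yaw 88.44 z [ 7.0e-04 -3.9e-03 -1.0e+00] F [0.19 0.84 0.06] w 0.0427 tool mm [196.7 -85.5 108.9] q6 -0.398
scene 294.0 175.15625
top 226.5 179.25
[0.55819772 0.09930426 0.172     ] 1.5110606134520355 0.08483828308722234
```

View pics/top6.png

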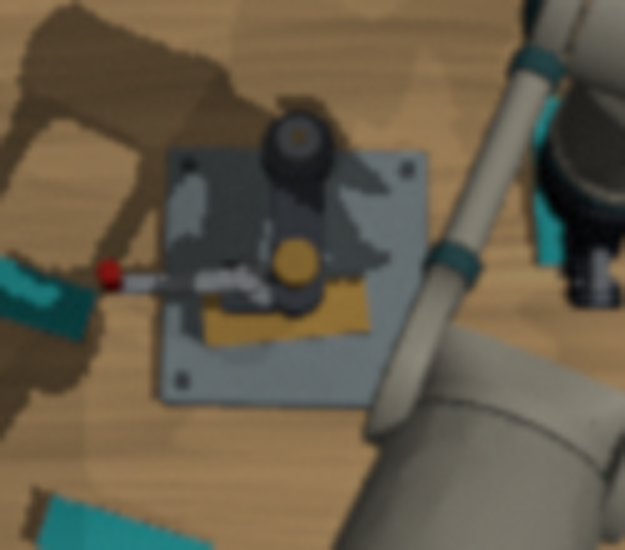

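View pics/scene6.png

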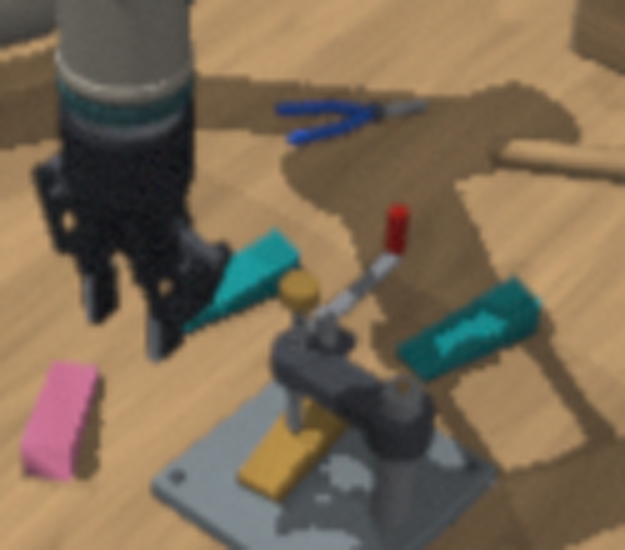

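The lever measures about 1.5 rad from the camera, and the handle is at (226.5,179) in top. The blank's corners at (240,475) and (280,500) in the scene crop match the earlier picture. The arm is clear.

```bash
python3 -c "
from h import *
arm.finish_job()"
```

```text
the job is handed in; nothing more can be done
```

I lowered the depth rod onto the blank, swung the clamp lever to its end stop, backed the arm off and handed the job in at about 18.6 s. No verdict was reported.

- **Rod:** I pushed the cap down with closed fingertips at 10 mm/s or less, slowing to about 4 mm/s or less near the blank. I stopped at about 6.4 N on the wrist, which I estimate as 4 N on the blank. The foot looks seated in the pictures.
- **Clamp:** I pushed the lever round with the fingers loosely straddling the handle. At the end it stopped moving while the force rose to about 10 N. The camera then measured it at about 1.51 rad.
- **Blank and bench:** The blank's visible corners did not move between the before and after pictures. I saw nothing else disturbed near the stand, but I did not measure the other items one by one.
- **Not checked:** The force left between the foot and the blank after I let go could not be measured. I relied on the rod's friction and the clamp to keep it in contact.

No check failed or disagreed at the end. Early on, the cap's assumed height of 230 mm was wrong. The two camera views gave about 219 mm, and I used that.

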